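# Open a vacuum pump's gas ballast by two turns with a fingertip

### The arm

A 6-joint arm with a two-finger parallel gripper is mounted at the origin on the work surface. World frame = base frame: x ahead of the robot, y to its left, z up, the work surface at z = 0. Lengths are in m, angles in rad, forces in N, time in s.
With the tool pointing down it reaches from about 0.35 to 0.775 m from the base axis. Payload 5.5 kg.
Tool frame: the origin (TCP) lies on the centre line of the jaws, within the pads' length; the fingertips stand 11 mm ahead of it and the grasp point (between the pads) lies 8 mm behind it; z points along the fingers, y is the line along which they close (so a half turn about z gives the same grasp; the last joint's range is limited). The gripper opens to 85 mm and grips with 20 to 120 N. Pads are 22 mm wide; open, the fingers measure 114 mm over their backs; the gripper's body (76 mm by 85 mm) begins 54 mm behind the grasp point. The pads swing forward as they close: fully open they stand 13 mm farther back than shut.
Start: joints at [-1.311, 0.313, 0.046, 1.304, 0, 1.431], TCP at [0.224, -0.53, 0.242] pointing down, gripper open.
Joint ranges: [-2.76, 2.76], [-0.86, 1.69], [-1.03, 1.26], [-2.2, 2.34], [-1.47, 1.5], [-3.14, 3.14]. Speed limits (rad/s): [2.57, 2.57, 3.14, 3.14, 3.14, 3.14].

### API

Orientations are given as a unit quaternion [w, x, y, z].
In Python, from workcell import get_state, eyes, env gives the robot as it stands.
- The arm moves only by the shell command python3 -m inch 'ROWS' [OPENING] [FORCE]. ROWS is JSON, one flat list of numbers, 4 for each row, row after row: the shift along the tool's x, y, z in cm, then the turn about the tool's z in rad. A call has exactly 5 rows; each row shifts and turns the commanded pose from where the row before left it, along the tool's axes as they then stand; what a row does not reach is not made up. A row lasts 1/12 s, in which the tool goes at most 41.7 mm and 7.16 degrees, less where a joint would pass 70% of its speed; a pose out of reach is approached as far as the arm can. A call is refused whole if a number of a shift passes 4.17 or a number of a turn 0.125, either way. A call with a gripper value outside its range is refused whole. OPENING is the opening, from -1 (shut) to 1 (fully open), set as the call begins (- or left out, the last holds). The fingers move at their own pace and stop on an object; FORCE is the grip in N (left out, the last holds). Time passes only in rows, so rows that do not move let the fingers close, or fill a call up. It gives the time, the measured TCP pose, the force, the opening and the grip force at its end, in the units of the state.
- get_state(): the state, without advancing time (a new reading comes with each control period).
- eyes.read_camera(name): name is "scene" or "top"; returns the picture (400x640x3 uint8, red, green, blue); there is no depth.
- eyes.camera_info(name): a dict with "fovy" (degrees; the focal length in pixels is half the picture's height over the tangent of half this angle, whatever the lens; pixels are square), "cx", "cy" (the principal point, pixels), "xyz" and "orientation" of the camera in the world. Camera axes: x right, y down, z forward; pixel columns grow to the right and rows downward; lengths in m; the calibration is good to about 2 mm. A picture is of the moment at which its call begins. camera_info takes no time and is no camera call.
- env.hand_in(): hands the job in; it is judged then, once.
The state is a dict: "clock": time; "joint_pos": joint angles; "qvel": joint speeds; "tau": joint torques, N m; "tcp_pos": TCP position; "orientation": TCP orientation; "wrist_force": force on the tool from outside, world axes, zero at the start; "ft_torque": the same for the moment, N m; "finger_gap": finger opening in m; "grip_force": force on a finger pad.
Only numpy, scipy, OpenCV 4.12 (cv2) and the standard library are available. Lean on these libraries where they do the work, as an engineer would, in place of code of your own. Each camera call takes 0.05 s, during which the arm holds its last target. There are 200 camera calls.

### The job

The vacuum pump's oil has to be purged: loosen its knurled gas-ballast knob, rolling the rim round anticlockwise with a fingertip and never pinching it, until it stands two full turns open counted from shut, its white line back over the black mark on the casting. Someone has left it part of the first turn open already: the line stands over the mark when shut, has not come round to it yet, and must come round to it twice. Go gently, and leave the oil filler cap and the things around the pump as they are.

Things in the scene. Friction and masses are not known exactly. Their poses are not given: they have to be found in the camera images.
- pump: Heavy vacuum pump, cannot shift: grey oil box, pump section and round motor. Origin on the bench straight below the gas-ballast knob's axis; z up, y from oil box to motor. Oil box: x -50 to 100, y -60 to 130 mm, flat top 185 mm high. Motor, handle, boxes: y 130 to 450 mm, up to 243 mm high. Exhaust flange on the oil box: 40 mm across, 224 mm high, at x 70, y 50 mm
- ballast_axis (a point): Point on the upright axis of the gas-ballast knob, 210 mm above the bench, at mid height of its rim when shut; fixed to the pump. The knob: black knurled disc 50 mm across, 22 mm high (199 to 221 mm above the bench when shut, rising 1.5 mm a turn). Rim free all round; nearest neighbour 65 mm from the axis. About 1.5 N along the rim turns it; finger friction about 0.6 or more
- ballast_knob (a joint): Opening of the knob in rad: 0 shut (a stop), growing anticlockwise seen from above, 12.57 at two full turns; the thread goes on to 22. Starts between 1.2 and 4.6; stays where it is left. The white line on the knob, from its middle to the rim and down the rim, points along the pump's +x at 0 and turns with the knob
- index_mark (a point): The black mark on top of the grey oil box, 14 mm long, 36 mm from the knob's axis on the pump's +x side and 187 mm above the bench: the knob's line stands over it at shut and at each full turn
- oil_cap (a joint): Turn of the oil filler cap, in rad, 0 at the start; tight. To be left alone
- oil_cap_top (a point): Top middle of the oil filler cap, a smooth black cap 34 mm across with a bar across its top, 209 mm above the bench at pump x -5, y 100 mm
- reagent_bottle: Loose amber bottle, 64 mm across and 150 mm high, standing on the bench; origin under its middle. To be left alone
- sample_jar: Loose clear jar, 68 mm across and 100 mm high, standing on the bench; origin under its middle. To be left alone
- oil_can: Loose aluminium can, 76 mm across and 170 mm high, standing on the bench; origin under its middle. To be left alone
- spanner: Loose steel spanner, 200 mm long, lying on the bench along its x; origin under its middle. To be left alone

How it is judged:
By the outcome, as a careful person would: the job done as asked, in the order asked, and still so for the second after the job is handed in, with the robot touching nothing.
It also fails if it takes over 72 s, if anything falls off the work surface, if the arm or the gripper's body presses on something with over 40 N, if the wrist force passes 120 N, or if a joint passes its speed limit or range.

## Working session

There is one attempt and no reset: what is moved stays moved. The work goes in short steps, Python scripts to look and compute and a shell command to move; the robot and the scene stay as the last step left them, time stands still between calls to the robot, and variables do not carry over. Pictures are saved under pics/ and viewed, at most 10 in all, crops included, and the job is handed in when it is done.

```bash
mkdir -p pics
python3 - <<'E'
from workcell import get_state, eyes
import cv2
for n in("scene","top"):
    cv2.imwrite(f"pics/{n}0.png",eyes.read_camera(n)[:,:,::-1]); print(n,eyes.camera_info(n))
s=get_state();print({k:s[k] for k in("clock","tcp_pos","orientation","finger_gap","wrist_force")})
E
```

```text
scene {'fovy': 52.04201992881629, 'cx': 316.74804085552137, 'cy': 196.29163402975593, 'xyz': array([ 1.09609764, -0.0663183 ,  0.76699408]), 'orientation': array([-0.24468171,  0.64319364,  0.68070876, -0.25113419])}
top {'fovy': 50.48324110338096, 'cx': 317.84909565730186, 'cy': 193.28039332263, 'xyz': array([ 0.40233829, -0.07549663,  0.95266679]), 'orientation': array([-0.0815201 ,  0.73737239, -0.66646038,  0.07393915])}
{'clock': 0.1, 'tcp_pos': array([ 0.22367701, -0.52920614,  0.24147213]), 'orientation': array([-8.56887386e-04,  9.80086446e-01,  1.98569435e-01, -6.12571898e-05]), 'finger_gap': 0.08551798258366898, 'wrist_force': array([-0.28711857,  1.00677628,  0.87014304])}
```

View pics/scene0.png

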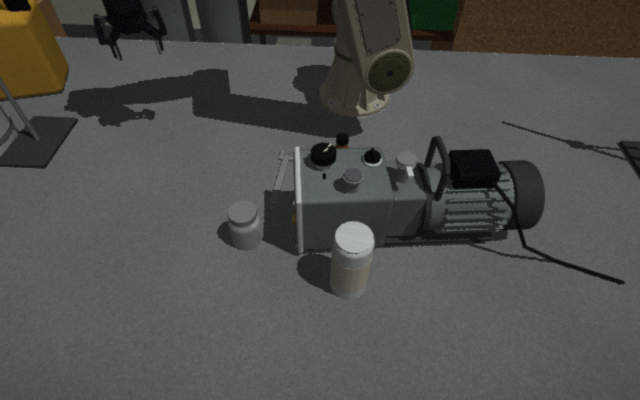

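View pics/top0.png

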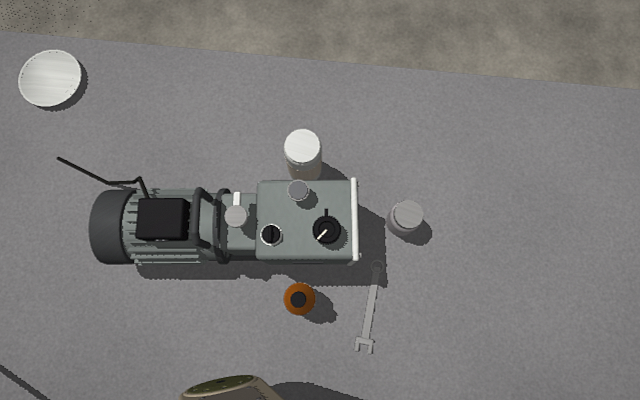

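The scene camera shows the knob at about (323,155). In the top view the knob is at (327,231), with its line pointing lower-left, the mark at (326,212), the cap at (271,235) and the flange at (298,190). Next I'll zoom in and compute positions.

```bash
cat > h.py <<'E'
import numpy as np
from workcell import get_state, eyes
from scipy.spatial.transform import Rotation as R
def cam(n):
    c=eyes.camera_info(n); q=c["orientation"]
    return c, R.from_quat([q[1],q[2],q[3],q[0]]).as_matrix(), 200/np.tan(np.radians(c["fovy"])/2)
def toz(n,uv,z):
    c,M,f=cam(n); d=M@np.array([(uv[0]-c["cx"])/f,(uv[1]-c["cy"])/f,1]); return c["xyz"]+d*(z-c["xyz"][2])/d[2]
def proj(n,p):
    c,M,f=cam(n); q=M.T@(np.array(p)-c["xyz"]); return f*q[:2]/q[2]+[c["cx"],c["cy"]]
E
python3 - <<'E'
from h import *; import cv2
im=cv2.imread("pics/top0.png")[170:280,240:370]
cv2.imwrite("pics/topz.png",cv2.resize(im,None,fx=6,fy=5.45*1.0/5.45*6 if 0 else 5.4,interpolation=cv2.INTER_CUBIC))
for n,uv,z in(("knob",(327,231),.222),("mark",(326,212.5),.187),("cap",(271,235),.209),("fl",(298,190),.224)):print(n,toz("top",uv,z))
for n,uv,z in(("bottle",(299,299),.15),("can",(303,143),.17),("jar",(407,213),.1)):print(n,toz("top",uv,z))
E
```

```text
knob [ 0.50039132 -0.08176768  0.222     ]
mark [ 0.53878449 -0.07697757  0.187     ]
cap [0.48518416 0.01537347 0.209     ]
fl [ 0.56727758 -0.02389796  0.224     ]
bottle [ 0.37997412 -0.04327672  0.15      ]
can [ 0.67362553 -0.01934166  0.17      ]
jar [ 0.56990442 -0.24154676  0.1       ]
```

View pics/topz.png

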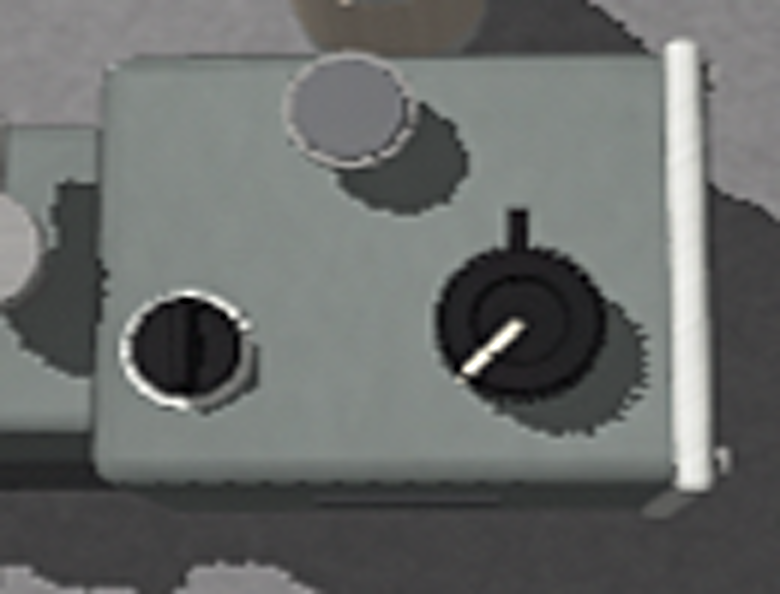

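Run:
```python
from h import *; from scipy.optimize import least_squares
zz=lambda x,y:(240+x/6-.4,170+y/5.4-.4)
P=[((0,0,.2216),zz(521,322)),((-.005,.1,.209),zz(187,349)),((.07,.05,.224),zz(349,108)),((.043,0,.187),zz(518,210))]
w=lambda p,q:np.array([p[0]+np.cos(p[2])*q[0]-np.sin(p[2])*q[1],p[1]+np.sin(p[2])*q[0]+np.cos(p[2])*q[1],q[2]])
r=least_squares(lambda p:np.concatenate([proj("top",w(p,q))-uv for q,uv in P]),[.5,-.08,0])
print(r.x,r.fun.round(2)); 
a,b=toz("top",zz(521,323),.2216),toz("top",zz(462,379),.2216);d=b-a
print("knob",a,"line",np.arctan2(d[1],d[0])-r.x[2])
s=get_state();q=s["orientation"];print(R.from_quat([q[1],q[2],q[3],q[0]]).as_matrix().round(3))
```

```text
[ 0.50376463 -0.08151517  0.12151523] [ 0.6  -0.14 -0.66 -0.17 -0.05  0.42  0.1  -0.12]
knob [ 0.50309363 -0.08052898  0.2216    ] line 2.362633248474944
[[ 0.921  0.389 -0.   ]
 [ 0.389 -0.921  0.002]
 [ 0.    -0.002 -1.   ]]
```

The axis is at about (0.5035, -0.081), the pump yaw is 0.12 rad and the opening is about 2.36 rad. I'll press the rim with the side of the shut fingers and orbit the knob, turning with it.

```bash
python3 -m inch '[2.55,-2.03,0,0, 2.55,-2.03,0,0, 2.55,-2.03,0,0, 2.55,-2.03,0,0, 2.55,-2.03,0,0]' -1 20
python3 -m inch '[2.55,-2.03,0,0, 2.55,-2.03,0,0, 2.55,-2.03,0,0, 2.55,-2.03,0,0, 2.55,-2.03,0,0]'
python3 -m inch '[2.55,-2.03,0,0, 2.55,-2.03,0,0, 2.55,-2.03,0,0, 2.55,-2.03,0,0, 2.55,-2.03,0,0]'
python3 -m inch '[0,0,0,0, 0,0,0,0, 0,0,0,0, 0,0,0,0, 0,0,0,0]'
cat > st.py <<'E'
from h import *
A=np.array([.5035,-.081])
s=get_state();q=s["orientation"];M=R.from_quat([q[1],q[2],q[3],q[0]]).as_matrix()
r=M[:2,:2].T@(A-s["tcp_pos"][:2])*1000
print("t",s["clock"].round(2) if hasattr(s["clock"],"round") else s["clock"],"tcp",s["tcp_pos"].round(4),"axis in tool mm",r.round(1),"psi",np.arctan2(M[1,0],M[0,0]).round(3),"F tool",(M.T@s["wrist_force"]).round(2),"gap",round(float(s["finger_gap"]),4),"j1,j6",s["joint_pos"][[0,5]].round(2))
E
python3 st.py
```

```text
clock: 0.52
tcp_pos: [0.302, -0.385, 0.2418]
orientation: [-0.0, 0.98, 0.198, -0.0]
wrist_force: [0.7, -0.5, 0.6]
finger_gap: 0.0255
grip_force: 0.0
clock: 0.93
tcp_pos: [0.3799, -0.2418, 0.242]
orientation: [-0.0, 0.98, 0.198, -0.0]
wrist_force: [0.3, -0.9, 1.1]
finger_gap: 0.0002
grip_force: 0.0
clock: 1.35
tcp_pos: [0.4579, -0.0987, 0.242]
orientation: [-0.0, 0.98, 0.199, -0.0]
wrist_force: [0.0, -0.1, -0.7]
finger_gap: 0.0004
grip_force: 0.0
clock: 1.77
tcp_pos: [0.4572, -0.1013, 0.2422]
orientation: [0.0, 0.98, 0.198, -0.0]
wrist_force: [0.9, 0.4, -0.1]
finger_gap: -0.0
grip_force: 0.0
t 1.7667 tcp [ 0.4572 -0.1013  0.2422] axis in tool mm [50.6 -0.8] psi 0.398 F tool [ 0.97 -0.06  0.13] gap -0.0 j1,j6 [-0.39  2.35]
```

```bash
python3 -m inch '[0,0,1,0, 0,0,1,0, 0,0,1,0, 0,-0.1,0,0, 0,0,0,0]' >/dev/null
python3 st.py
python3 -m inch '[0.4,0,0,0, 0.4,0,0,0, 0.3,0,0,0, 0.1,0,0,0, 0.1,0,0,0]' >/dev/null
python3 st.py
python3 -m inch '[0.1,0,0,0, 0.1,0,0,0, 0,0,0,0, 0,0,0,0, 0,0,0,0]' >/dev/null
python3 st.py
```

```text
t 2.1833 tcp [ 0.4562 -0.0992  0.2111] axis in tool mm [50.6  1.6] psi 0.399 F tool [ 0.79  0.64 -0.99] gap 0.0 j1,j6 [-0.39  2.36]
t 2.6 tcp [ 0.4697 -0.0942  0.2125] axis in tool mm [36.3  1. ] psi 0.4 F tool [ 0.44 -0.32  0.33] gap -0.0003 j1,j6 [-0.37  2.38]
t 3.0167 tcp [ 0.4708 -0.0937  0.2123] axis in tool mm [35.1  1.1] psi 0.4 F tool [-2.17 -1.42 -1.08] gap -0.0005 j1,j6 [-0.36  2.38]
```

```bash
python3 -m inch '[0.1,0,0,0, 0,0,0,0, 0,0,0,0, 0,0,0,0, 0,0,0,0]' >/dev/null
python3 st.py
python3 -m inch '[0.1,0,0,0, 0,0,0,0, 0,0,0,0, 0,0,0,0, 0,0,0,0]' >/dev/null
python3 st.py
```

```text
t 3.4333 tcp [ 0.4708 -0.0936  0.2123] axis in tool mm [35.   1.1] psi 0.399 F tool [-5.19  0.25 -3.81] gap 0.0003 j1,j6 [-0.36  2.38]
t 3.85 tcp [ 0.4709 -0.0935  0.2123] axis in tool mm [34.9  1.1] psi 0.399 F tool [-8.92  0.28 -5.05] gap -0.0 j1,j6 [-0.36  2.38]
```

```bash
python3 -m inch '[0.017,0.335,0,-0.1, 0.017,0.335,0,-0.1, 0.017,0.335,0,-0.1, 0.017,0.335,0,-0.1, 0.017,0.335,0,-0.1]' >/dev/null
python3 st.py
python3 -m inch '[0.017,0.335,0,-0.1, 0.017,0.335,0,-0.1, 0.017,0.335,0,-0.1, 0.017,0.335,0,-0.1, 0.017,0.335,0,-0.1]' >/dev/null
python3 st.py
```

```text
t 4.2667 tcp [ 0.4816 -0.1072  0.2124] axis in tool mm [34.2  1. ] psi 0.904 F tool [-7.39 -0.52 -3.23] gap -0.0001 j1,j6 [-0.38  1.86]
t 4.6833 tcp [ 0.4982 -0.1144  0.2126] axis in tool mm [33.9 -0.4] psi 1.403 F tool [-5.47 -1.54 -1.09] gap 0.0001 j1,j6 [-0.38  1.36]
```

```bash
python3 -m inch '[0.047,0.335,0,-0.1, 0.037,0.335,0,-0.1, 0.027,0.335,0,-0.1, 0.027,0.335,0,-0.1, 0.017,0.335,0,-0.1]' >/dev/null
python3 st.py
python3 -c "
from h import *;import cv2
im=eyes.read_camera('scene')[100:220,250:410,::-1];im2=eyes.read_camera('top')[170:290,250:410,::-1]
cv2.imwrite('pics/a.png',cv2.resize(np.vstack([im,im2]),None,fx=2.5,fy=2.5,interpolation=cv2.INTER_CUBIC))"
```

```text
t 5.1 tcp [ 0.5159 -0.1126  0.2128] axis in tool mm [33.9 -1.4] psi 1.903 F tool [-5.72 -1.13 -0.54] gap 0.0001 j1,j6 [-0.37  0.87]
```

View pics/a.png

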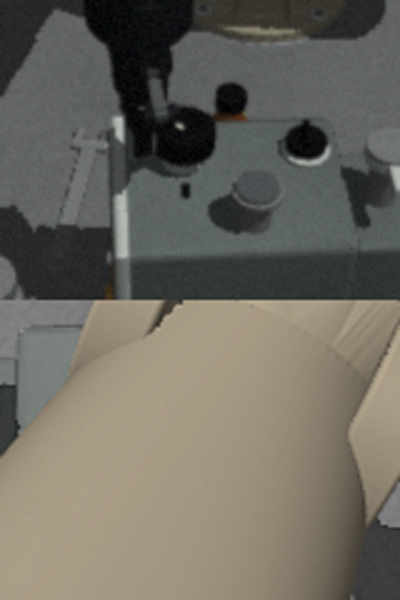

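The scene crop shows the line now pointing up-left at about (180,127), so the knob is following. Carrying on.

```bash
python3 -m inch '[0.037,0.335,0,-0.1, 0.037,0.335,0,-0.1, 0.027,0.335,0,-0.1, 0.027,0.335,0,-0.1, 0.017,0.335,0,-0.1]' >/dev/null
python3 st.py
python3 -m inch '[0.017,0.335,0,-0.1, 0.017,0.335,0,-0.1, 0.017,0.335,0,-0.1, 0.017,0.335,0,-0.1, 0.017,0.335,0,-0.1]' >/dev/null
python3 st.py
```

```text
t 5.6167 tcp [ 0.5305 -0.1027  0.213 ] axis in tool mm [34.5 -2.1] psi 2.404 F tool [-5.1  -0.81 -0.04] gap 0.0001 j1,j6 [-0.34  0.4 ]
t 6.0333 tcp [ 0.5385 -0.0873  0.213 ] axis in tool mm [35.5 -2.1] psi 2.904 F tool [-3.12 -0.84 -0.57] gap 0.0001 j1,j6 [-0.31 -0.07]
```

```bash
python3 -m inch '[0.087,0.325,0,-0.1, 0.067,0.325,0,-0.1, 0.037,0.325,0,-0.1, 0.027,0.325,0,-0.1, 0.027,0.325,0,-0.1]' >/dev/null
python3 st.py
python3 -m inch '[0.027,0.325,0,-0.1, 0.027,0.325,0,-0.1, 0.027,0.325,0,-0.1, 0.027,0.325,0,-0.1, 0.027,0.325,0,-0.1]' >/dev/null
python3 st.py
```

```text
t 6.45 tcp [ 0.5382 -0.0703  0.2133] axis in tool mm [36.3 -1.3] psi -2.878 F tool [-6.82 -1.82  1.01] gap -0.0003 j1,j6 [-0.28 -0.54]
t 6.8667 tcp [ 0.5299 -0.055   0.2134] axis in tool mm [37.1 -0.5] psi -2.377 F tool [-8.97 -0.41 -0.05] gap 0.0001 j1,j6 [-0.26 -1.02]
```

```bash
python3 -m inch '[0.012,0.335,0,-0.1, 0.012,0.335,0,-0.1, 0.012,0.335,0,-0.1, 0.017,0.335,0,-0.1, 0.017,0.335,0,-0.1]' >/dev/null
python3 st.py
python3 -m inch '[0.017,0.335,0,-0.1, 0.017,0.335,0,-0.1, 0.017,0.335,0,-0.1, 0.017,0.335,0,-0.1, 0.017,0.335,0,-0.1]' >/dev/null
python3 st.py
```

```text
t 7.2833 tcp [ 0.5147 -0.045   0.2133] axis in tool mm [37.7 -0.2] psi -1.876 F tool [-9.3  -1.58 -2.43] gap 0.0003 j1,j6 [-0.25 -1.51]
t 7.7 tcp [ 0.4965 -0.0439  0.2132] axis in tool mm [37.8  0.3] psi -1.376 F tool [-8.17 -1.06 -5.26] gap -0.0001 j1,j6 [-0.25 -2.02]
```

```bash
python3 -m inch '[0.017,0.335,0,-0.1, 0.017,0.335,0,-0.1, 0.017,0.335,0,-0.1, 0.017,0.335,0,-0.1, 0.017,0.335,0,-0.1]' >/dev/null
python3 st.py
python3 -m inch '[0.017,0.335,0,-0.1, 0.017,0.335,0,-0.1, 0.017,0.335,0,-0.1, 0.017,0.335,0,-0.1, 0,0,0,0]' >/dev/null
python3 st.py
```

```text
t 8.1167 tcp [ 0.4802 -0.0517  0.2126] axis in tool mm [37.4  0.8] psi -0.877 F tool [-4.42 -1.49 -3.42] gap -0.0 j1,j6 [-0.28 -2.54]
t 8.5333 tcp [ 0.4714 -0.0631  0.2122] axis in tool mm [36.8  1. ] psi -0.481 F tool [-3.67 -0.17 -1.65] gap -0.0002 j1,j6 [-0.3  -2.96]
```

```bash
python3 -m inch '[-1,0,0,0, -1,0,0,0, 0,0,0,0.124, 0,0,0,0.124, 0,0,0,0.124]' >/dev/null
python3 -m inch '[0,0,0,0.124, 0,0,0,0.124, 0,0,0,0.124, 0,0,0,0.124, 0,0,0,0.124]' >/dev/null
python3 -c "
from h import *;import cv2
im=eyes.read_camera('scene')[120:190,280:410,::-1]
cv2.imwrite('pics/b.png',cv2.resize(im,None,fx=6,fy=6,interpolation=cv2.INTER_CUBIC))"
python3 -m inch '[0,0,0,0.124, 0,0,0,0.124, 0,0,0,0.124, 0,0,0,0.124, 0,0,0,0.124]' >/dev/null
python3 -m inch '[0,0,0,0.124, 0,0,0,0.124, 0,0,0,0.124, 0,0,0,0.124, 0,0,0,0.124]' >/dev/null
python3 -m inch '[0,0,0,0.124, 0,0,0,0.124, 0,0,0,0.124, 0,0,0,0.124, 0,0,0,0.124]' >/dev/null
python3 -m inch '[0,0,0,0.124, 0,0,0,0.124, 0,0,0,0.124, 0,0,0,0.124, 0,0,0,0.124]' >/dev/null
python3 -m inch '[0,0,0,0.124, 0,0,0,0.124, 0,0,0,0.124, 0,0,0,0.124, 0,0,0,0.124]' >/dev/null
python3 -m inch '[0,0,0,0.124, 0,0,0,0.124, 0,0,0,0.124, 0,0,0,0.124, 0,0,0,0.124]' >/dev/null
python3 -m inch '[0,0,0,0.124, 0,0,0,0.124, 0,0,0,0.124, 0,0,0,0.124, 0,0,0,0.124]' >/dev/null
python3 -m inch '[0,0,0,0.124, 0,0,0,0.124, 0,0,0,0, 0,0,0,0, 0,0,0,0]' >/dev/null
sed -i 's/A=.*/A=np.array([.504,-.0795])/' st.py; python3 st.py
```

```text
t 12.75 tcp [ 0.4543 -0.0543  0.2123] axis in tool mm [42.9 35.6] psi 0.223 F tool [-0.29  0.56 -1.06] gap -0.0002 j1,j6 [-0.29  2.62]
```

View pics/b.png

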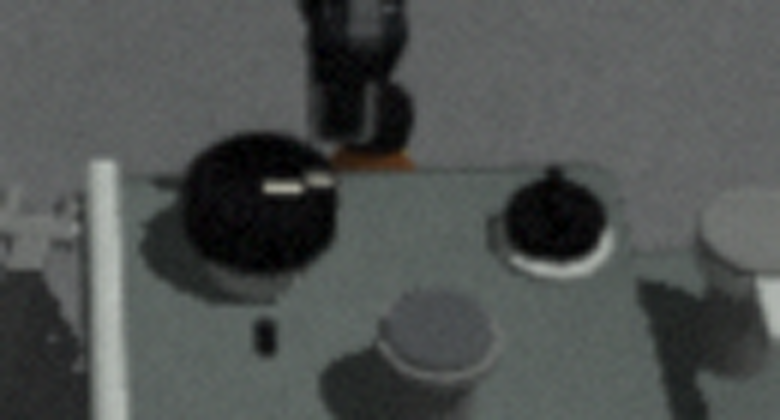

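The line runs from about (262,188) to (331,180) in the crop.

Run:
```python
from h import *
zz=lambda x,y:(280+x/6-.4,120+y/6-.4)
a,b=[toz("scene",zz(*p),.2225) for p in((263,188),(331,180))];d=b-a
print(a,b,np.arctan2(d[1],d[0])-.1215, np.arctan2(*(b-[.504,-.0795,0])[[1,0]])-.1215)
```

```text
[ 0.5043544  -0.07910068  0.2225    ] [ 0.49911084 -0.05711064  0.2225    ] 1.68337656804573 1.664291010239509
```

```bash
python3 -m inch '[0,1.2,0,0, 0,1.2,0,0, 0,1.1,0,0, 0,0,0,0, 0,0,0,0]' >/dev/null
python3 st.py
python3 -m inch '[0.3,0,0,0, 0.2,0,0,0, 0.2,0,0,0, 0.1,0,0,0, 0.1,0,0,0]' >/dev/null
python3 -m inch '[0.05,0,0,0, 0,0,0,0, 0,0,0,0, 0,0,0,0, 0,0,0,0]' >/dev/null
python3 st.py
```

```text
t 13.1667 tcp [ 0.4622 -0.0897  0.2121] axis in tool mm [43.  -0.9] psi 0.218 F tool [ 0.57 -0.71  0.63] gap 0.0002 j1,j6 [-0.36  2.56]
t 14.0 tcp [ 0.4686 -0.0865  0.2121] axis in tool mm [36.   0.8] psi 0.22 F tool [-9.73  0.7  -5.26] gap -0.0002 j1,j6 [-0.35  2.57]
```

```bash
python3 -m inch '[0.017,0.335,0,-0.1, 0.017,0.335,0,-0.1, 0.017,0.335,0,-0.1, 0.017,0.335,0,-0.1, 0.017,0.335,0,-0.1]' >/dev/null
python3 st.py
python3 -m inch '[0.017,0.335,0,-0.1, 0.017,0.335,0,-0.1, 0.017,0.335,0,-0.1, 0.017,0.335,0,-0.1, 0.017,0.335,0,-0.1]' >/dev/null
python3 st.py
python3 -m inch '[0.027,0.335,0,-0.1, 0.027,0.335,0,-0.1, 0.027,0.335,0,-0.1, 0.027,0.335,0,-0.1, 0.027,0.335,0,-0.1]' >/dev/null
python3 st.py
```

```text
t 14.4167 tcp [ 0.4764 -0.102   0.2123] axis in tool mm [35.6  1.4] psi 0.724 F tool [-10.9   -1.86  -4.95] gap 0.0002 j1,j6 [-0.37  2.04]
t 14.8333 tcp [ 0.4917 -0.1126  0.2125] axis in tool mm [35.4  0.3] psi 1.224 F tool [-10.22  -1.74  -2.68] gap 0.0001 j1,j6 [-0.38  1.54]
t 15.25 tcp [ 0.51   -0.1141  0.2128] axis in tool mm [35.1 -0.6] psi 1.724 F tool [-8.76 -1.37  1.92] gap 0.0001 j1,j6 [-0.37  1.05]
```

```bash
python3 -m inch '[0.022,0.33,0,-0.1, 0.022,0.33,0,-0.1, 0.022,0.33,0,-0.1, 0.022,0.33,0,-0.1, 0.022,0.33,0,-0.1]' >/dev/null
python3 st.py
python3 -m inch '[0.027,0.33,0,-0.1, 0.027,0.33,0,-0.1, 0.027,0.33,0,-0.1, 0.027,0.33,0,-0.1, 0.027,0.33,0,-0.1]' >/dev/null
python3 st.py
python3 -m inch '[0.037,0.325,0,-0.1, 0.037,0.325,0,-0.1, 0.037,0.325,0,-0.1, 0.027,0.325,0,-0.1, 0.027,0.325,0,-0.1]' >/dev/null
python3 st.py
```

```text
t 15.6667 tcp [ 0.5259 -0.1069  0.2128] axis in tool mm [35.1 -0.8] psi 2.224 F tool [-7.22 -1.04  1.23] gap -0.0 j1,j6 [-0.35  0.57]
t 16.0833 tcp [ 0.5365 -0.0931  0.213 ] axis in tool mm [35.2 -0.7] psi 2.725 F tool [-5.97 -1.49  1.35] gap -0.0002 j1,j6 [-0.32  0.1 ]
t 16.5 tcp [ 0.5392 -0.0762  0.2132] axis in tool mm [35.3 -0.4] psi -3.058 F tool [-5.73 -1.96  0.87] gap 0.0004 j1,j6 [-0.29 -0.37]
```

```bash
python3 -m inch '[0.037,0.33,0,-0.1, 0.027,0.33,0,-0.1, 0.027,0.33,0,-0.1, 0.027,0.33,0,-0.1, 0.022,0.33,0,-0.1]' >/dev/null
python3 st.py
python3 -m inch '[0.017,0.33,0,-0.1, 0.017,0.33,0,-0.1, 0.017,0.33,0,-0.1, 0.017,0.33,0,-0.1, 0.017,0.33,0,-0.1]' >/dev/null
python3 st.py
python3 -m inch '[0.017,0.33,0,-0.1, 0.017,0.33,0,-0.1, 0,0,0,0, 0,0,0,0, 0,0,0,0]' >/dev/null
python3 st.py
python3 -c "
from h import *;import cv2
im=eyes.read_camera('scene')[130:190,290:390,::-1]
cv2.imwrite('pics/c.png',cv2.resize(im,None,fx=8,fy=8,interpolation=cv2.INTER_CUBIC))"
```

```text
t 16.9167 tcp [ 0.5335 -0.0596  0.2133] axis in tool mm [35.6 -0.3] psi -2.557 F tool [-8.12 -1.72  0.68] gap 0.0002 j1,j6 [-0.26 -0.85]
t 17.3333 tcp [ 0.5205 -0.0476  0.2132] axis in tool mm [35.9 -0.3] psi -2.056 F tool [-7.72 -1.35 -1.13] gap 0.0001 j1,j6 [-0.25 -1.33]
t 17.75 tcp [ 0.5132 -0.0446  0.2132] axis in tool mm [36.1 -1.1] psi -1.861 F tool [-8.29  1.19 -3.26] gap 0.0 j1,j6 [-0.25 -1.53]
```

View pics/c.png

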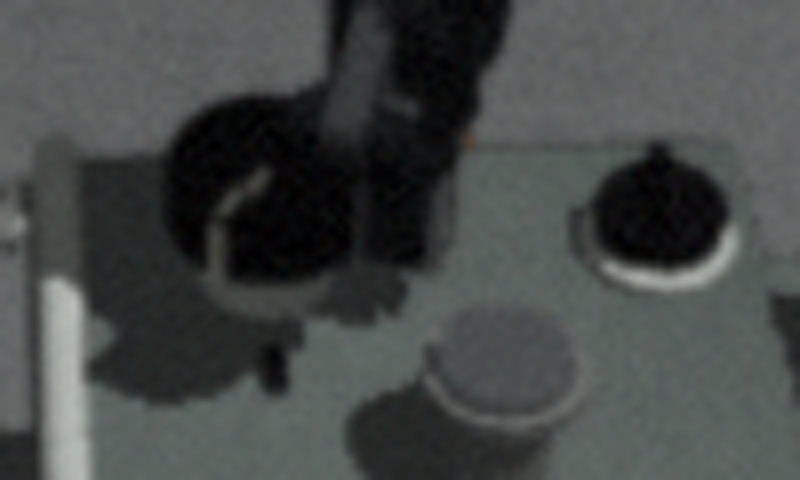

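Knob middle is at about (266,170), the line's rim corner at (217,218), and the mark at (273,368).

Run:
```python
from h import *
zz=lambda x,y:(290+x/8-.4,130+y/8-.4)
a,b=[toz("scene",zz(*p),.224) for p in((267,170),(217,219))];d=b-a
print(a,b,np.arctan2(d[1],d[0])-.1215, np.arctan2(*(b-[.504,-.0795,0])[[1,0]])-.1215)
for t in(0,-.3,-.6,-.7,-.8): print(t,(proj("scene",[.504+.025*np.cos(t+.1215),-.0795+.025*np.sin(t+.1215),.224])-[290,130]+.4)*8)
```

```text
[ 0.50580368 -0.07996587  0.224     ] [ 0.52379611 -0.09119208  0.224     ] -0.6793373925151922 -0.6549977549925818
0 [277.49977661 236.2179346 ]
-0.3 [246.2765954  234.22270095]
-0.6 [217.22512596 225.94141172]
-0.7 [208.50634471 221.90947152]
-0.8 [200.42492744 217.31023794]
```

```bash
python3 -m inch '[0.017,0.335,0,-0.1, 0.017,0.335,0,-0.1, 0.017,0.335,0,-0.1, 0.017,0.335,0,-0.1, 0.017,0.335,0,-0.1]' >/dev/null
python3 st.py
python3 -m inch '[0.01,0.22,0,-0.06, 0,0,0,0, 0,0,0,0, 0,0,0,0, 0,0,0,0]' >/dev/null
python3 st.py
python3 -c "
from h import *;import cv2
im=eyes.read_camera('scene')[130:190,290:390,::-1]
cv2.imwrite('pics/d.png',cv2.resize(im,None,fx=8,fy=8,interpolation=cv2.INTER_CUBIC))"
```

```text
t 18.2167 tcp [ 0.496  -0.044   0.2131] axis in tool mm [36.4 -0.3] psi -1.356 F tool [-5.92 -2.31 -3.74] gap -0.0003 j1,j6 [-0.25 -2.04]
t 18.6333 tcp [ 0.4932 -0.0447  0.2129] axis in tool mm [36.4 -1.2] psi -1.301 F tool [-6.03 -0.7  -5.33] gap -0.0001 j1,j6 [-0.25 -2.1 ]
```

View pics/d.png

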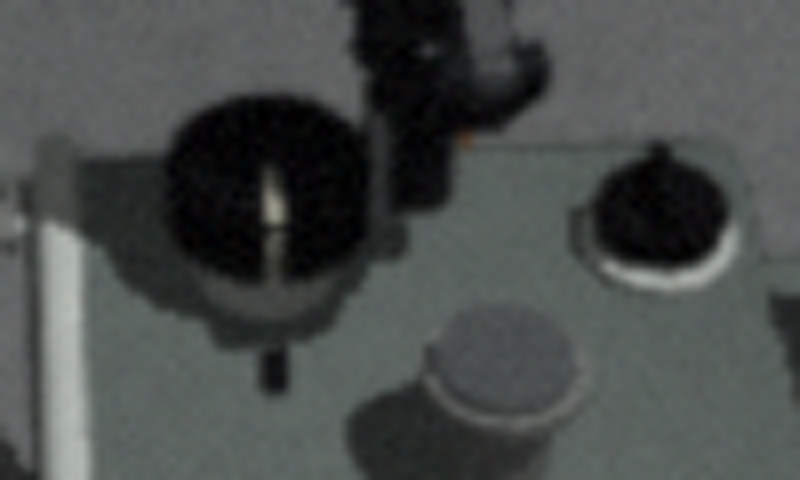

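The line now points at the mark: rim corner (275,228), mark (273,368). I'll back off radially, lift clear and verify from the top camera.

```bash
python3 -m inch '[-0.2,0,0,0, -0.4,0,0,0, -0.7,0,0,0, -0.7,0,0,0, 0,0,-1,0]' >/dev/null
python3 -m inch '[0,0,-2,0, 0,0,-2.5,0, 0,0,-2.5,0, 0,0,-2.5,0, 0,0,-2,0]' >/dev/null
python3 st.py
```

```text
t 19.5167 tcp [ 0.488  -0.0276  0.3401] axis in tool mm [54.3 -1.7] psi -1.303 F tool [-1.02 -0.1   0.28] gap -0.0002 j1,j6 [-0.22 -2.06]
```

```bash
python3 -m inch '[2.9,1.8,0,0, 2.9,1.8,0,0, 2.9,1.8,0,0, 2.9,1.8,0,0, 2.9,1.8,0,0]' >/dev/null
python3 -m inch '[2.9,1.8,0,0, 2.9,1.8,0,0, 2.9,1.8,0,0, 2.9,1.8,0,0, 2.9,1.8,0,0]' >/dev/null
python3 -m inch '[0,0,0,0, 0,0,0,0, 0,0,0,0, 0,0,0,0, 0,0,0,0]' >/dev/null
python3 st.py; python3 -c "
from h import *;import cv2
im=eyes.read_camera('top')[195:265,255:365,::-1];im2=eyes.read_camera('scene')[135:185,290:400,::-1]
f=lambda i,k:cv2.resize(i,None,fx=k,fy=k,interpolation=cv2.INTER_CUBIC)
print([proj('scene',[.504+r*np.cos(.1215),-.0795+r*np.sin(.1215),z])*5-[1450,675] for r,z in((0,.2245),(.025,.2245),(.036,.187))])
cv2.imwrite('pics/e.png',np.vstack([f(im,5),f(im2,5)]))"
```

```text
t 20.7667 tcp [ 0.3914 -0.3538  0.3378] axis in tool mm [-234.4 -181.5] psi -1.302 F tool [ 0.23 -0.4   0.03] gap -0.0001 j1,j6 [-0.89 -2.73]
[array([166.29583413,  75.20352095]), array([171.46872575, 119.68611419]), array([171.43969995, 208.56290708])]
```

View pics/e.png

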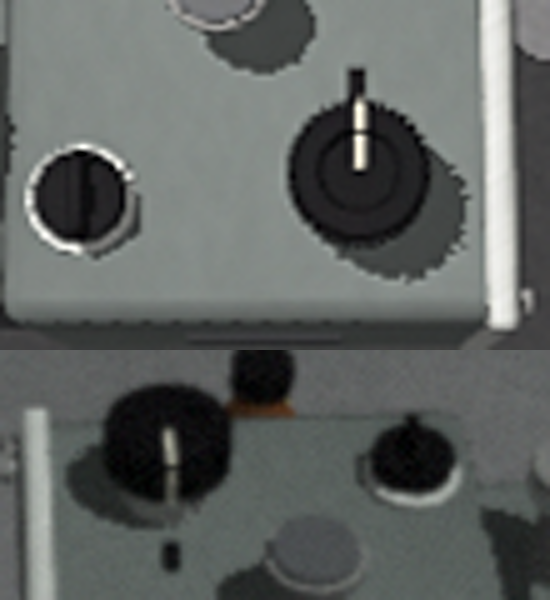

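In the top view the line (x≈359, from y=170 to 97) meets the mark (357,80), and the scene view agrees. Total rotation is 2.36 → 7.95 → 12.57 rad, so the line has come round twice. The arm is clear and the cap and bottle are unmoved in these views.

```bash
python3 -c "
from workcell import env; print(env.hand_in())"
```

```text
the job is handed in; nothing more can be done
None
```

The gas-ballast knob stands two full turns open with its white line over the black mark (within about 0.03 rad by camera); the rim was rolled by the shut fingertips without pinching, at about 11 N at most, and the job was handed in at about 21 s with the arm clear.

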